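# Release the latch and hold the drive cap off

## Task

A latch locks the brown finned cap on the avocado-green kitchen machine: take the orange-handled pin from its wooden block, push it fully home in the white-ringed hole beside the cap and leave it there. Then find out which way the cap loosens (the wrong way it turns only a little and stops firmly), turn it free and lift it off. Finish while still holding the cap in the gripper, in the air at least 5 cm above where it sat and touching nothing else, with the other things on the counter left where they are.

Things in the scene. Friction and masses are not known exactly. Their poses are not given: they have to be found in the camera images.
- machine: fixed avocado-green kitchen machine, 150 x 325 mm on plan; origin at the centre of its underside below the deck, z up, y along its length. Flat deck 70 mm high from y = -150 to +85 mm; at y = +85 to +175 mm a can-opener head 162 mm high. Port with the cap at y = -10 mm, pin hole at y = -110 mm (both x = 0)
- port (a point): centre of the drive port at deck height, under the cap; axes as the machine's. A chrome collar, 79 mm across and 5 mm high, stands around the cap
- pin_hole (a point): mouth of the vertical pin hole in the deck, 10.5 mm across, 2 mm chamfer, white ring around it. 20 mm down the pin meets the latch's plunger and pushes it the last 14 mm against about 4 N of friction; it stays down. The cap cannot turn until the pin is in as far as it goes, the underside of its handle on the deck
- cap_grip (a point): centre of the cap's fin: 16 mm thick (x), 46 mm long (y), 40 mm tall (z), lighter brown, on a dark brown disc 66 mm across and 8 mm thick lying on the deck; 28 mm above the deck when seated. At the start the fin lies along the machine's y within 3 degrees. About 0.12 kg
- pin_grip (a point): centre of the pin's orange handle, an upright cylinder 16 mm across and 44 mm tall; below it a steel shank 8 mm across and 34 mm long with a tapered tip (tip 56 mm below this point, handle's underside 22 mm below). z up along the pin. It stands in its wooden block, handle resting on the block. Mass about 40 g
- pin_block: fixed wooden block 60 x 60 x 40 mm holding the pin in a central hole; origin at the centre of its underside
- tin: food tin, gold label, 74 mm across, 110 mm tall; bystander, leave alone; origin at the centre of its underside
- jar: amber glass jar with a gold lid, 70 mm across, 120 mm tall; bystander, leave alone; origin at the centre of its underside
- mug: orange mug, 82 mm across, 90 mm tall; bystander, leave alone; origin at the centre of its underside
- lid_lifter: flat chrome lid lifter lying down, 150 x 34 x 5 mm; bystander, leave alone; origin at the centre of its underside
- bottle_opener: flat orange plastic bottle opener lying down, 120 x 36 x 10 mm; bystander, leave alone; origin at the centre of its underside
- corkscrew: corkscrew lying down, brown resin handle 90 mm long, 22 mm thick; bystander, leave alone; origin at the centre of its underside
- pin: the pin; origin at its tip, 56 mm below pin_grip
- cap: the cap; origin at the bottom of its 26 mm stem, on the axis, 54 mm below cap_grip, same axes. A 48 mm cross bar (along y) on the stem hooks under the deck. Latch released, it turns about 25 degrees one way and stops firmly; the other way, clockwise or anticlockwise, unknown, it turns on and lifts straight off when 70 to 105 degrees from its start
There are look-alikes about, which are no part of the job. Leave any purple or red look-alike of the cap alone.

How it is judged:
On the way, in this order (a step that is already met when the one before it is completed fails the run):
1. the pin is pushed fully home in the hole beside the cap (z of pin_grip in the frame of pin_hole between 0.015 and 0.025 m and horizontal distance between pin_grip and pin_hole below 0.006 m and angle between pin_grip's own z axis and vertical below 0.12 rad), for 0.2 s.
2. the cap is turned free and lifted clear of the port (z of cap_grip in the frame of port above 0.073 m), for 0.2 s.
At the end, for the whole second after the job is handed in: The cap is held still in the fingers, at least 45 mm above where it sat, touching neither machine, block, pin nor bystanders; the pin is still home (handle within 3 mm of the deck, within 6 mm of the hole axis, upright within 0.12 rad) (all of step 1 and z of cap_grip in the frame of port above 0.073 m and contact force between the fingers and cap above 1 N and contact force between cap and machine below 0.2 N and contact force between cap and pin_block below 0.2 N and contact force between cap and pin below 0.2 N and contact force between cap and tin below 0.2 N and contact force between cap and jar below 0.2 N and contact force between cap and mug below 0.2 N and contact force between cap and lid_lifter below 0.2 N and contact force between cap and bottle_opener below 0.2 N and contact force between cap and corkscrew below 0.2 N and linear speed of cap below 0.05 m/s); the arm keeps its last pose, push and grip.
It fails at once if a bystander is shifted more than 3 cm (distance of any of tin, jar, mug, lid_lifter, bottle_opener, corkscrew from where it was at the start of the episode above 0.03 m).
It also fails if it takes over 58 s, if anything falls off the work surface, if the arm or the gripper's body presses on something with over 40 N, if the wrist force passes 120 N, or if a joint passes its speed limit or range.

## Robot

A 6-joint arm with a two-finger parallel gripper is mounted at the origin on the work surface. World frame = base frame: x ahead of the robot, y to its left, z up, the work surface at z = 0. Lengths are in m, angles in rad, forces in N, time in s.
With the tool pointing down it reaches from about 0.275 to 0.75 m from the base axis. Payload 10.2 kg.
Tool frame: the origin (TCP) lies midway between the tips of the shut fingers; the grasp point (between the pads) lies 19 mm behind it; z points along the fingers, x is the direction in which the jaws open and shut, and the axes are right-handed (so a half turn about z gives the same grasp; the last joint's range is limited). The gripper opens to 85 mm and grips with 20 to 120 N. Pads are 22 mm wide; open, the fingers measure 114 mm over their backs; the gripper's body (76 mm by 85 mm) begins 54 mm behind the grasp point. The pads swing forward as they close: fully open they stand 13 mm farther back than shut.
Start: joints at [-1.358, 0.313, 1.498, -0, 1.331, -0.223], TCP at [0.222, -0.476, 0.231] pointing down, gripper open.
Joint ranges: [-2.94, 2.94], [-0.97, 2.17], [0.19, 2.56], [-1.23, 4.37], [0.02, 3.11], [-2.88, 2.88]. Speed limits (rad/s): [2.39, 2.39, 3.01, 3.14, 3.14, 3.14].

## Interface

Orientations are given as a unit quaternion [x, y, z, w].
In Python, from bench import arm gives the robot as it stands.
- The arm moves only by the tool servo_tool, never from a script. Its argument "moves" is a list of rows, each a list of 7 numbers: the turn, a rotation vector about the tool's x, y, z in rad, then the shift along the tool's x, y, z in mm, then the opening in per cent of the stroke, from 0 (shut) to 100 (fully open). A call has 1 to 8 rows; each row is the pose to reach, as a shift and turn from the pose commanded when the call began, along the tool's axes at that moment; what a row does not reach only later rows make up. A row lasts 1/8 s, in which the tool goes at most 62.5 mm and 10.7 degrees, less where a joint would pass 70% of its speed; a pose out of reach is approached as far as the arm can. A call with a gripper value outside its range is refused whole. The fingers move at their own pace and stop on an object; the grip force is fixed at half the most. Time passes only in rows, so rows that repeat a pose let the fingers close. It gives the time, the measured TCP pose, the force and the opening at its end, in the units of the state.
- arm.read_state(): the state, without advancing time (a new reading comes with each control period).
- arm.capture(name): name is "scene" or "top"; returns a dict with "frame" (420x560x3 uint8, red, green, blue), "depth" (420x560 float32, m along the optical axis (not along the pixel's ray), 0 where there is no reading), "K" (3x3 intrinsics, pixels), "position" and "attitude" of the camera in the world. Camera axes: x right, y down, z forward; pixel columns grow to the right and rows downward; lengths in m; the calibration is good to about 2 mm. A picture is of the moment at which its call begins.
- arm.sign_off(): hands the job in, once; it reports no verdict.
The state is a dict: "t": time; "joint_positions": joint angles; "dq": joint speeds; "tau": joint torques, N m; "tcp_pos": TCP position; "ee_rot": TCP orientation; "ft_force": force on the tool from outside, world axes, zero at the start; "moment": the same for the moment, N m; "finger_gap": opening from 0.0 (shut) to 1.0 (fully open).
Only numpy, scipy, OpenCV 4.12 (cv2) and the standard library are available. Lean on these libraries where they do the work, as an engineer would, in place of code of your own. Each camera call takes 0.05 s, during which the arm holds its last target.

## Working session

There is one attempt and no reset: what is moved stays moved. The work goes in short steps, Python scripts to look and compute and a tool call to move; the robot and the scene stay as the last step left them, time stands still between calls to the robot, and variables do not carry over. Pictures are saved under pics/ and viewed, and the job is handed in when it is done.

Besides the shell and the picture viewer there is one more tool, called after ">>>" as name(argument=value, ...), one argument or row to a line, values as JSON. servo_tool: Moves the arm, as the interface text tells. Its arguments: {"type":"object","properties":{"moves":{"type":"array"}},"required":["moves"]}

```bash
ls; mkdir -p pics; python3 - <<'E'
from bench import arm
import cv2,numpy as np,pickle
print(arm.read_state())
for n in("scene","top"):
    c=arm.capture(n); pickle.dump(c,open(n+"0.pkl","wb"))
    cv2.imwrite(f"pics/{n}0.png",c["frame"][:,:,::-1]); print(n,c["K"],c["position"],c["attitude"])
E
```

```text
pics
{'t': 0.0, 'joint_positions': array([-1.35839980e+00,  3.13466353e-01,  1.49841127e+00, -1.94594093e-05,
        1.33102188e+00, -2.23409742e-01]), 'dq': array([-0.00109746, -0.00012065, -0.00077218,  0.00029625,  0.00040044,
       -0.00020661]), 'tau': array([ 2.07819205e-03, -4.12258565e+01, -2.59740615e+01, -9.30058036e-05,
        4.13689879e-03, -4.81699067e-05]), 'tcp_pos': array([ 0.22154936, -0.47568375,  0.23073643]), 'ee_rot': array([ 8.43251160e-01, -5.37519352e-01, -4.66207903e-04, -4.57932537e-04]), 'ft_force': array([ 0.89179964,  0.41203761, -0.08027016]), 'moment': array([ 0.02221908, -0.02745864,  0.01168319]), 'finger_gap': 1.0003099297599793}
scene [[406.99567025   0.         279.42933945]
 [  0.         406.99567025 211.97143744]
 [  0.           0.           1.        ]] [ 1.30888694 -0.37952904  0.75585636] [ 0.7631037   0.4851497  -0.22182555 -0.36482315]
top [[462.05834501   0.         277.08736576]
 [  0.         462.05834501 207.42822772]
 [  0.           0.           1.        ]] [0.29636519 0.0104702  1.4449798 ] [-0.70326187  0.70362113 -0.07331208  0.0704655 ]
```

View pics/scene0.png

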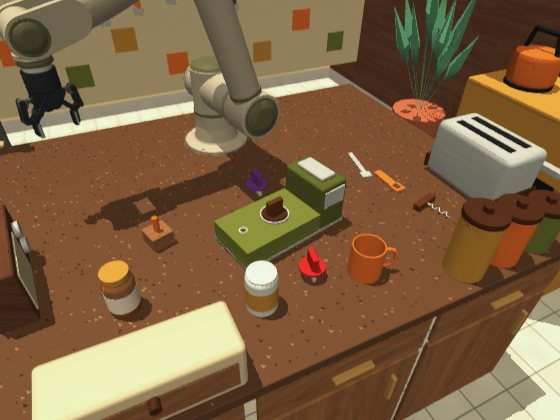

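View pics/top0.png

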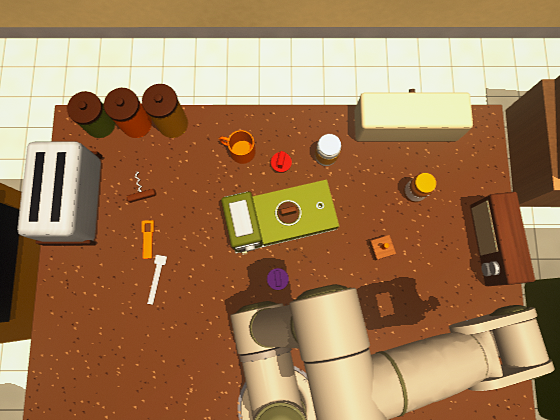

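Scene view: the brown finned cap is at (274,208), the white-ringed hole at (243,230) and the orange pin in its block at (155,225).
Top view: cap (289,211), hole (320,205), pin (380,245).
Look-alikes of the cap are purple at (277,279) and red at (281,161) in the top view. Things that could be confused with the pin by colour are the orange bottle opener (147,240) and the mug (240,147). I choose the brown cap on the green machine and the pin in the block, and check both in a crop.

```bash
cat > h.py <<'E'
import numpy as np,pickle,cv2
from scipy.spatial.transform import Rotation as R
def ray(c,u,v):
    K=c["K"];d=np.array([(u-K[0,2])/K[0,0],(v-K[1,2])/K[1,1],1.]);return np.array(c["position"]),R.from_quat(c["attitude"]).apply(d)
def plane(c,u,v,z):
    p,d=ray(c,u,v);return p+d*(z-p[2])/d[2]
def cloud(c):
    K=c["K"];v,u=np.mgrid[:420,:560];D=c["depth"]
    P=np.stack([(u-K[0,2])/K[0,0]*D,(v-K[1,2])/K[1,1]*D,D],-1)
    return R.from_quat(c["attitude"]).apply(P.reshape(-1,3)).reshape(420,560,3)+np.array(c["position"])
def two(c1,uv1,c2,uv2):
    p1,d1=ray(c1,*uv1);p2,d2=ray(c2,*uv2)
    s=np.linalg.lstsq(np.stack([d1,-d2],1),p2-p1,rcond=None)[0]
    a,b=p1+s[0]*d1,p2+s[1]*d2;return (a+b)/2,np.linalg.norm(a-b)
E
python3 - <<'E'
from h import *
t=pickle.load(open("top0.pkl","rb"));s=pickle.load(open("scene0.pkl","rb"))
a=cv2.resize(t["frame"][170:300,210:410],None,fx=4,fy=4,interpolation=cv2.INTER_CUBIC)
cv2.imwrite("pics/topcrop.png",a[:,:,::-1])
a=cv2.resize(s["frame"][150:280,135:335],None,fx=4,fy=4,interpolation=cv2.INTER_CUBIC)
cv2.imwrite("pics/scenecrop.png",a[:,:,::-1])
E
```

```text
(no output)
```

View pics/topcrop.png

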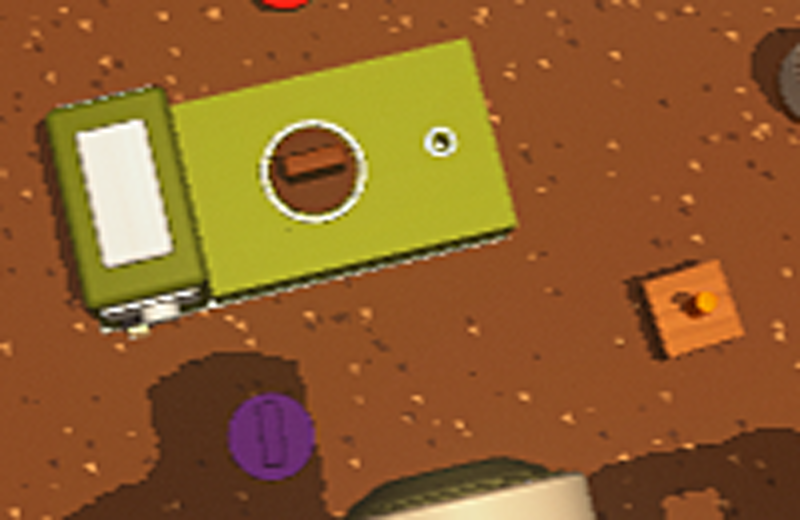

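View pics/scenecrop.png

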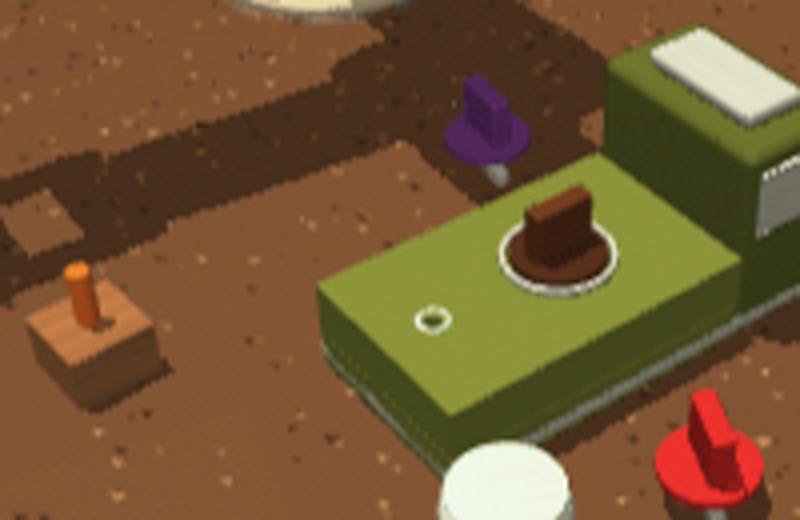

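The crops confirm the choice: the brown fin is in its chrome collar, the hole has its white ring, and the orange handle is on the block. Next I measure by masks and rays.

```bash
cat > meas.py <<'E'
from h import *
C={"t":pickle.load(open("top0.pkl","rb")),"s":pickle.load(open("scene0.pkl","rb"))}
win={"t":dict(ring=(312,195,330,216),collar=(270,194,308,230),pin=(376,236,396,254),green=(220,170,345,260)),
     "s":dict(ring=(234,222,252,238),collar=(255,190,294,226),pin=(146,212,166,236),green=(210,180,325,265))}
for k,c in C.items():
    f=c["frame"];hsv=cv2.cvtColor(f,cv2.COLOR_RGB2HSV);P=cloud(c)
    def blob(w,m):
        x0,y0,x1,y1=win[k][w];M=np.zeros(m.shape,bool);M[y0:y1,x0:x1]=m[y0:y1,x0:x1];return M
    white=(hsv[...,1]<70)&(hsv[...,2]>150)
    for w in("ring","collar"):
        M=blob(w,white);
        ys,xs=np.nonzero(M)
        h=cv2.convexHull(np.stack([xs,ys],1).astype(np.int32));e=cv2.fitEllipse(h)
        z=.070 if w=="ring" else .075
        m=cv2.moments(h);print(k,w,M.sum(),e[0],e[1],plane(c,*e[0],z),plane(c,m['m10']/m['m00'],m['m01']/m['m00'],z),"depth z",np.median(P[M][:,2]))
    pin=(hsv[...,0]<14)&(hsv[...,1]>200)&(hsv[...,2]>150)
    M=blob("pin",pin);ys,xs=np.nonzero(M);print(k,"pin",M.sum(),xs.min(),xs.max(),ys.min(),ys.max(),xs.mean(),ys.mean())
    q=P[M];print(" z range",q[:,2].min(),q[:,2].max()); 
    top=q[q[:,2]>q[:,2].max()-.006];print(" top pts",len(top),top.mean(0), "all mean",q.mean(0))
    # deck outline
    g=(hsv[...,0]>25)&(hsv[...,0]<45)&(hsv[...,1]>100)&(abs(P[...,2]-.070)<.005)
    M=blob("green",g);q=P[M][:,:2].astype(np.float32);r=cv2.minAreaRect(q);print(k,"deck",M.sum(),np.median(P[M][:,2]),r, cv2.boxPoints(r).round(4).tolist())
    # fin top
    M=blob("collar",(abs(P[...,2]-.118)<.004));q=P[M][:,:2].astype(np.float32)
    print(k,"fin",M.sum(),q.mean(0) if len(q) else 0,cv2.minAreaRect(q) if len(q)>4 else 0)
    # block top
E
python3 meas.py
```

```text
t ring 28 (319.7764587402344, 205.0) (6.50059175491333, 8.032989501953125) [ 0.58789783 -0.12513803  0.07      ] [ 0.58789786 -0.12477561  0.07      ] depth z 0.0704834464164692
t collar 111 (287.8565368652344, 212.37857055664062) (25.145343780517578, 26.031648635864258) [ 0.564058   -0.02772609  0.075     ] [ 0.56409193 -0.02736446  0.075     ] depth z 0.0756120816739525
t pin 160 376 395 236 253 384.44375 245.49375
 z range 0.03422062755415367 0.08403876786574216
 top pts 2 [ 0.46269169 -0.32108185  0.08126803] all mean [ 0.46752266 -0.32276005  0.04223544]
t deck 2831 0.07079651476997051 ((0.5597492456436157, -0.009965121746063232), (0.1511857807636261, 0.3175082802772522), 13.220065116882324) [[0.4499000012874603, 0.12729999423027039], [0.5224999785423279, -0.1817999929189682], [0.6696000099182129, -0.14720000326633453], [0.597000002861023, 0.16189999878406525]]
t fin 77 [ 0.5637813  -0.02809418] ((0.5639059543609619, -0.02888805791735649), (0.01711060293018818, 0.04429899528622627), 12.90673828125)
s ring 20 (242.76095581054688, 229.46006774902344) (6.154210090637207, 8.69155216
[... 248 characters left out ...]
01689 -0.02983735  0.075     ] depth z 0.07570730976099171
s pin 50 151 156 216 230 154.12 222.46
 z range 0.04429497226345358 0.08616758273918834
 top pts 17 [ 0.46590332 -0.31841609  0.08446514] all mean [ 0.46791989 -0.32040594  0.07073267]
s deck 2953 0.07155258851460367 ((0.5681520104408264, -0.042557492852211), (0.1541789472103119, 0.2519908547401428), 13.38542366027832) [[0.46399998664855957, 0.062199998646974564], [0.5223000049591064, -0.18299999833106995], [0.6722999811172485, -0.14730000495910645], [0.6140000224113464, 0.09790000319480896]]
s fin 83 [ 0.56608754 -0.02916977] ((0.5648240447044373, -0.0275657270103693), (0.018079020082950592, 0.045437004417181015), 18.37202262878418)
```

```bash
python3 - <<'E'
from h import *
for n,(x0,y0,x1,y1) in (("top",(365,228,402,262)),("scene",(138,208,180,255))):
    c=pickle.load(open(n+"0.pkl","rb"));P=cloud(c)
    M=np.zeros((420,560),bool);M[y0:y1,x0:x1]=True
    Z=P[...,2]
    hsv=cv2.cvtColor(c["frame"],cv2.COLOR_RGB2HSV)
    B=M&(abs(Z-.04)<.006);r=cv2.minAreaRect(P[B][:,:2].astype(np.float32));print(n,"block top",B.sum(),r,np.median(Z[B]))
    T=M&(Z>.055);ys,xs=np.nonzero(T);print(n,"pin px",T.sum(),xs.mean(),ys.mean(),P[T].mean(0),Z[T].max());
    for y,x in zip(ys,xs): print((x,y),hsv[y,x],P[y,x].round(4)) if n=="top" else 0
    if n=="scene":
        q=P[T];top=q[Z[T]>.080];print(len(top),top.mean(0)); side=q[(Z[T]<.078)];print("side",len(side),side.mean(0),np.ptp(side,axis=0))
        for y in range(208,240):
            w=xs[ys==y]; 
            if len(w):print(y,w.min(),w.max(),P[y,w[0],2].round(3))
E
```

```text
top block top 341 ((0.4638892114162445, -0.31926533579826355), (0.06010288745164871, 0.06223808974027634), 17.495607376098633) 0.04120208191819974
top pin px 36 384.9166666666667 245.27777777777777 [ 0.45838189 -0.30776021  0.11693226] 1.444979801033729
(np.int64(368), np.int64(238)) [ 11 190 148] [0.2964 0.0105 1.445 ]
(np.int64(385), np.int64(243)) [ 17 255 244] [ 0.47   -0.3152  0.0825]
(np.int64(386), np.int64(243)) [ 19 255 246] [ 0.4691 -0.3165  0.0896]
(np.int64(387), np.int64(243)) [ 17 255 240] [ 0.4692 -0.3196  0.0887]
(np.int64(388), np.int64(243)) [ 13 222 227] [ 0.4698 -0.3237  0.084 ]
(np.int64(383), np.int64(244)) [ 10 255 103] [ 0.4688 -0.3125  0.068 ]
(np.int64(384), np.int64(244)) [ 15 255 206] [ 0.4665 -0.3111  0.0866]
(np.int64(385), np.int64(244)) [ 20 255 250] [ 0.4671 -0.3153  0.0817]
(np.int64(386), np.int64(244)) [ 19 255 243] [ 0.467  -0.3181  0.0824]
(np.int64(387), np.int64(244)) [ 19 255 243] [ 0.4667 -0.3203  0.0853]
(np.int64(388), np.int64(244)) [ 17 255 240] [ 0.4669 -0.3238  0.0833]
(np.int64(382), np.int64(245)) [  9 255  85] [ 0.467  -0.3115  0.058
[... 1747 characters left out ...]
 -0.3175024092197418), (0.06405524909496307, 0.061094071716070175), 16.583444595336914) 0.04149055054173095
scene pin px 86 154.80232558139534 221.77906976744185 [ 0.55559942 -0.32454379  0.14513326] 0.7558563568633152
36 [ 0.67610059 -0.33310929  0.25242843]
side 46 [ 0.46884121 -0.31861306  0.06692051] [0.01092099 0.01552478 0.02203904]
209 161 161 0.756
210 140 140 0.756
214 160 160 0.756
215 154 155 0.085
216 152 156 0.084
217 151 157 0.085
218 151 157 0.084
219 152 157 0.083
220 152 157 0.078
221 152 158 0.074
222 152 158 0.071
223 152 158 0.066
224 153 158 0.066
225 153 158 0.063
226 153 167 0.057
227 153 157 0.056
229 157 157 0.756
233 138 138 0.756
237 151 151 0.756
238 162 162 0.756
```

```bash
cat > go.py <<'E'
import sys
from h import *
from bench import arm
# args: x y z yaw_deg (tool x direction), tool down
x,y,z,yaw=map(float,sys.argv[1:5])
s=arm.read_state();Rc=R.from_quat(s["ee_rot"]);a=np.radians(yaw)
Rt=R.from_matrix(np.array([[np.cos(a),np.sin(a),0],[np.sin(a),-np.cos(a),0],[0,0,-1]]))
print("turn",(Rc.inv()*Rt).as_rotvec().round(4),"shift mm",(Rc.inv().apply(np.array([x,y,z])-s["tcp_pos"])*1000).round(1))
print("t",round(s["t"],2),"tcp",s["tcp_pos"].round(4),"x axis deg",np.degrees(np.arctan2(*Rc.as_matrix()[[1,0],0])).round(2),"tilt",np.degrees(np.arccos(-Rc.as_matrix()[2,2])).round(2),"q",s["joint_positions"].round(2),"f",s["ft_force"].round(1),"gap",round(float(s["finger_gap"]),3))
E
python3 go.py .4637 -.3185 .15 13.3
```

```text
turn [-1.0000e-03  8.0000e-04 -1.3671e+00] shift mm [ -40.2 -285.9   80.9]
t 0.1 tcp [ 0.2216 -0.4757  0.2308] x axis deg -65.03 tilt 0.07 q [-1.36  0.31  1.5  -0.    1.33 -0.22] f [-1.1 -0.1 -1. ] gap 1.0
```

>>> servo_tool(
  moves=[
    [0,0,-0.18,-5,-40,10,50],
    [0,0,-0.36,-10,-80,20,50],
    [0,0,-0.54,-15,-120,30,50],
    [0,0,-0.72,-20,-160,40,50],
    [0,0,-0.9,-26,-200,50,50],
    [0,0,-1.08,-32,-240,60,50],
    [0,0,-1.26,-38,-275,70,50],
    [-0.001,0.001,-1.367,-40.2,-285.9,80.9,50],
  ],
)

```text
t: 1.1
tcp_pos: [0.4651, -0.3174, 0.1496]
ee_rot: [0.993, 0.119, 0.0, 0.0]
ft_force: [-0.2, 0.2, -0.8]
finger_gap: 0.499
```

```bash
python3 go.py .4637 -.3185 .05 13.3; python3 - <<'E'
from h import *
from bench import arm
for n in("scene","top"):
    c=arm.capture(n); pickle.dump(c,open(n+"1.pkl","wb"))
    x0,y0=(90,110) if n=="scene" else (320,180)
    cv2.imwrite(f"pics/{n}1.png",cv2.resize(c["frame"][y0:y0+140,x0:x0+180],None,fx=4,fy=4)[:,:,::-1])
E
```

```text
turn [0.0006 0.     0.0063] shift mm [-1.6  0.7 99.6]
t 1.1 tcp [ 0.4651 -0.3174  0.1496] x axis deg 13.66 tilt 0.04 q [-0.81  0.47  1.49 -0.    1.18 -1.05] f [-0.2  0.2 -0.8] gap 0.499
```

View pics/scene1.png

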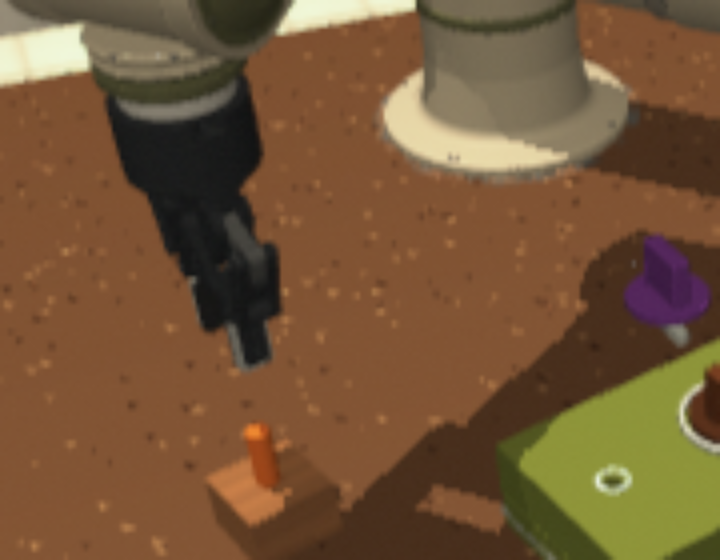

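View pics/top1.png

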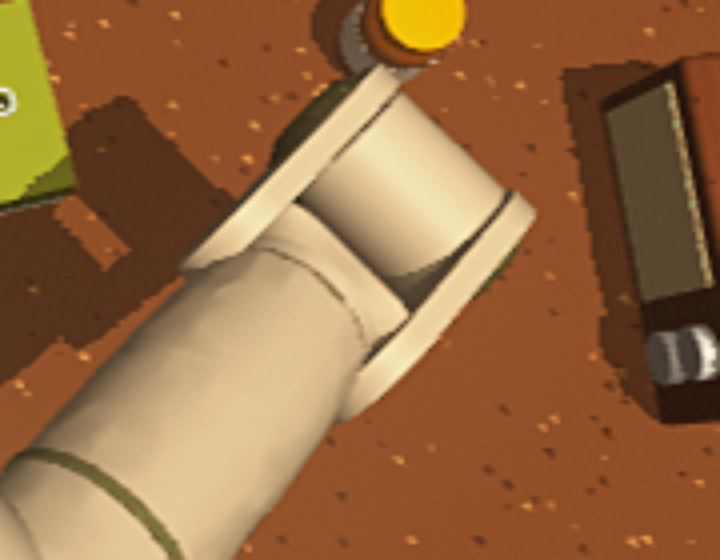

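```bash
python3 - <<'E'
from h import *
t=pickle.load(open("top0.pkl","rb"));print("jar",plane(t,427,182,.12))
s=pickle.load(open("scene1.pkl","rb"));P=cloud(s)
for x,y in((130,118),(117,125),(150,128),(142,122),(143,135),(125,150)):print(P[y,x].round(3))
t=pickle.load(open("top1.pkl","rb"));P=cloud(t)
for x,y in((415,200),(450,233),(420,220),(443,230),(395,206)):print("top",P[y,x].round(3))
E
```

```text
jar [ 0.64699886 -0.43968925  0.12      ]
[ 0.505 -0.322  0.378]
[ 0.486 -0.348  0.359]
[ 0.459 -0.282  0.325]
[ 0.531 -0.303  0.378]
[ 0.492 -0.303  0.329]
[ 0.489 -0.345  0.301]
top [ 0.52  -0.301  0.443]
top [ 0.446 -0.372  0.444]
top [ 0.474 -0.307  0.447]
top [0.296 0.01  1.445]
top [ 0.598 -0.371  0.005]
```

>>> servo_tool(
  moves=[
    [0,0,0,0,0,40,50],
    [0,0,0,0,0,70,50],
    [0,0,0,0,0,70,50],
  ],
)

```text
t: 1.58
tcp_pos: [0.4627, -0.3186, 0.0791]
ee_rot: [0.993, 0.114, -0.001, -0.001]
ft_force: [-0.5, -0.4, 0.7]
finger_gap: 0.503
```

```bash
python3 go.py .4637 -.3185 .047 13.3
```

```text
turn [-0.0021  0.002  -0.0028] shift mm [ 1.1  0.2 32.1]
t 1.57 tcp [ 0.4627 -0.3186  0.0791] x axis deg 13.14 tilt 0.17 q [-0.81  0.55  1.56 -0.    1.03 -1.04] f [-0.5 -0.4  0.7] gap 0.503
```

>>> servo_tool(
  moves=[
    [-0.001,0.001,0,0.5,0,20,50],
    [-0.001,0.001,0,0.5,0,32,50],
    [-0.001,0.001,0,0.5,0,32,50],
    [-0.001,0.001,0,0.5,0,32,0],
    [-0.001,0.001,0,0.5,0,32,0],
    [-0.001,0.001,0,0.5,0,32,0],
    [-0.001,0.001,0,0.5,0,32,0],
    [-0.001,0.001,0,0.5,0,32,0],
  ],
)

```text
t: 2.58
tcp_pos: [0.4647, -0.3192, 0.0494]
ee_rot: [0.993, 0.116, 0.001, 0.002]
ft_force: [-1.5, 0.7, 7.1]
finger_gap: 0.171
```

```bash
python3 go.py .4637 -.3185 .18 13.3
```

```text
turn [ 0.0037 -0.0018 -0.0001] shift mm [  -0.5   -0.4 -130.6]
t 2.58 tcp [ 0.4647 -0.3192  0.0494] x axis deg 13.29 tilt 0.23 q [-0.81  0.6   1.58 -0.    0.96 -1.04] f [-1.5  0.7  7.1] gap 0.171
```

>>> servo_tool(
  moves=[
    [0,0,0,0,0,-20,0],
    [0,0,0,0,0,-45,0],
    [0,0,0,0,0,-80,0],
    [0,0,0,0,0,-112,0],
    [0,0,0,0,0,-112,0],
  ],
)

```text
t: 3.2
tcp_pos: [0.4649, -0.3193, 0.1628]
ee_rot: [0.993, 0.116, 0.002, 0.003]
ft_force: [-0.3, -0.7, -0.9]
finger_gap: 0.171
```

```bash
python3 go.py .5872 -.125 .16 13.3
```

```text
turn [ 0.0065 -0.0037 -0.0001] shift mm [ 163.7 -161.     2.4]
t 3.2 tcp [ 0.4649 -0.3193  0.1628] x axis deg 13.3 tilt 0.43 q [-0.81  0.45  1.48 -0.    1.2  -1.04] f [-0.3 -0.7 -0.9] gap 0.171
```

>>> servo_tool(
  moves=[
    [0,0,0,33,-32,2,0],
    [0.002,-0.001,0,66,-65,2,0],
    [0.004,-0.002,0,100,-98,2,0],
    [0.006,-0.003,0,132,-130,2,0],
    [0.006,-0.003,0,155,-152,2,0],
    [0.006,-0.003,0,164,-161,2,0],
    [0.006,-0.003,0,164,-161,2,0],
  ],
)

```text
t: 4.08
tcp_pos: [0.5865, -0.1242, 0.1575]
ee_rot: [0.993, 0.116, -0.002, -0.002]
ft_force: [-0.4, 0.0, -0.4]
finger_gap: 0.173
```

```bash
python3 go.py .5872 -.125 .16 13.3; python3 - <<'E'
from h import *
from bench import arm
for n in("scene","top"):
    c=arm.capture(n); pickle.dump(c,open(n+"2.pkl","wb"))
    x0,y0=(170,120) if n=="scene" else (240,140)
    cv2.imwrite(f"pics/{n}2.png",cv2.resize(c["frame"][y0:y0+140,x0:x0+180],None,fx=4,fy=4,interpolation=cv2.INTER_CUBIC)[:,:,::-1])
E
```

```text
turn [-0.0042  0.0028  0.0005] shift mm [ 0.5  1.  -2.5]
t 4.08 tcp [ 0.5865 -0.1242  0.1575] x axis deg 13.33 tilt 0.29 q [-0.4   0.54  1.36  0.    1.25 -0.64] f [-0.4  0.  -0.4] gap 0.173
```

View pics/scene2.png

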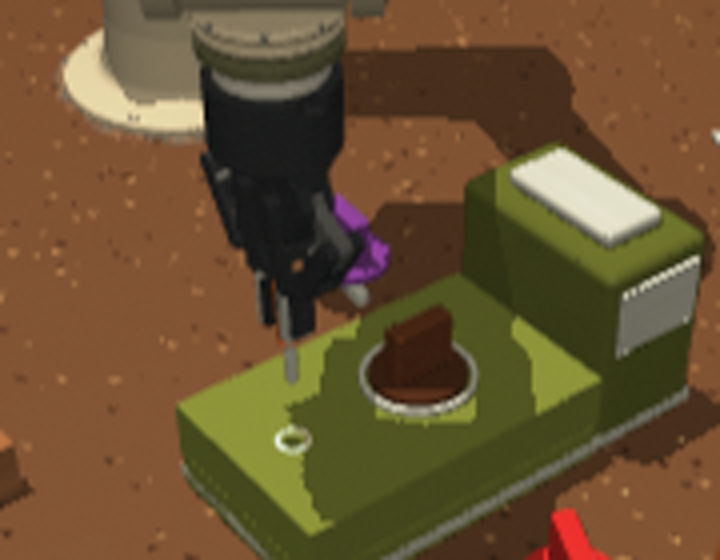

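View pics/top2.png

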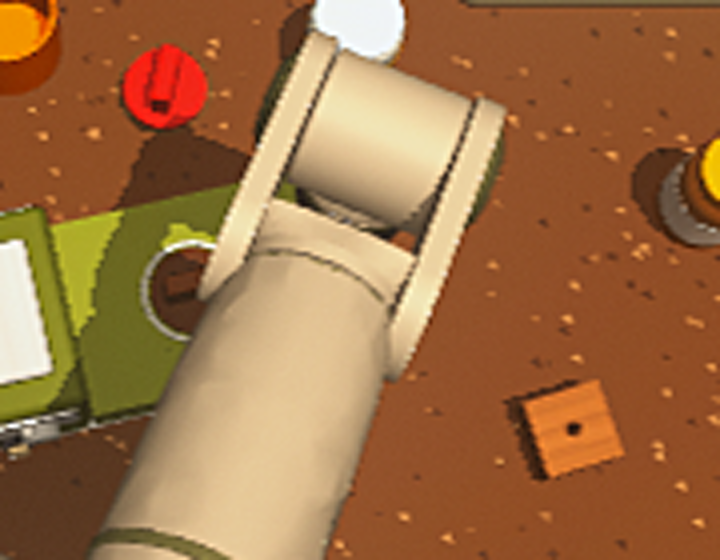

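The pin is in the fingers, tip at scene crop (291,383), with the ring at (292,440). The block is empty in the top view. I check the tip against the hole.

```bash
python3 - <<'E'
from h import *
c=pickle.load(open("scene2.pkl","rb"))
K=c["K"];Rc=R.from_quat(c["attitude"])
def proj(p):
    q=Rc.inv().apply(np.array(p)-c["position"]);return (K@q/q[2])[:2].round(2)
print("hole .5872,-.125 proj",proj([.5872,-.125,.07]))
for p in([.5865,-.1242,.114],[.5865,-.1242,.135]):print("exp pin",proj(p))
f=c["frame"];P=cloud(c)
for y in range(196,220):
    print(y,[tuple(int(v) for v in f[y,x]) for x in range(239,247)],P[y,242].round(3),P[y,243].round(3))
E
```

```text
hole .5872,-.125 proj [242.86 229.88]
exp pin [242.32 216.23]
exp pin [241.95 209.56]
196 [(62, 60, 53), (99, 96, 85), (100, 97, 87), (35, 34, 33), (24, 25, 25), (26, 26, 24), (27, 27, 26), (28, 28, 28)] [ 0.6   -0.127  0.186] [ 0.604 -0.126  0.189]
197 [(76, 63, 52), (97, 95, 83), (101, 98, 87), (42, 42, 40), (25, 24, 25), (24, 25, 25), (25, 25, 25), (27, 26, 26)] [ 0.6   -0.127  0.184] [ 0.605 -0.126  0.186]
198 [(87, 68, 53), (97, 94, 84), (101, 98, 87), (44, 43, 41), (24, 24, 24), (24, 25, 24), (24, 26, 25), (30, 31, 30)] [ 0.599 -0.127  0.18 ] [ 0.605 -0.127  0.184]
199 [(79, 61, 46), (97, 94, 83), (101, 97, 87), (54, 54, 50), (22, 24, 23), (24, 26, 26), (26, 28, 27), (28, 28, 28)] [ 0.599 -0.127  0.177] [ 0.607 -0.127  0.182]
200 [(84, 57, 40), (96, 93, 82), (102, 99, 88), (64, 62, 56), (26, 25, 25), (25, 26, 26), (25, 25, 25), (25, 25, 24)] [ 0.599 -0.127  0.174] [ 0.606 -0.127  0.179]
201 [(95, 61, 38), (96, 93, 82), (102, 98, 88), (65, 63, 57), (25, 25, 25), (23, 24, 24), (26, 27, 25), (28, 29, 28)] [ 0.601 -0.128  0.173] [ 0.603 -0.126  0.174]
202 [(99, 58, 33), (95, 93, 82
[... 2438 characters left out ...]
 57), (141, 148, 57), (141, 148, 58), (133, 138, 65), (133, 138, 64), (142, 149, 58), (141, 148, 58), (142, 149, 57)] [ 0.54  -0.108  0.073] [ 0.538 -0.105  0.071]
217 [(140, 147, 56), (141, 149, 58), (142, 149, 58), (141, 148, 57), (141, 148, 57), (142, 148, 58), (141, 149, 57), (141, 149, 57)] [ 0.541 -0.109  0.072] [ 0.541 -0.106  0.071]
218 [(142, 149, 58), (142, 149, 58), (142, 148, 58), (141, 148, 57), (142, 149, 58), (141, 148, 57), (141, 148, 57), (142, 150, 59)] [ 0.544 -0.11   0.071] [ 0.544 -0.108  0.07 ]
219 [(143, 149, 58), (142, 148, 57), (142, 148, 57), (141, 148, 57), (142, 149, 58), (142, 148, 57), (140, 146, 57), (114, 120, 46)] [ 0.55  -0.113  0.073] [ 0.548 -0.109  0.07 ]
```

>>> servo_tool(
  moves=[
    [-0.004,0.003,0,0.3,0.8,15,0],
    [-0.004,0.003,0,0.3,0.8,30,0],
    [-0.004,0.003,0,0.3,0.8,38,0],
    [-0.004,0.003,0,0.3,0.8,38,0],
    [-0.004,0.003,0,0.3,0.8,38,0],
  ],
)

```text
t: 4.8
tcp_pos: [0.5873, -0.125, 0.1207]
ee_rot: [0.993, 0.116, 0.001, 0.0]
ft_force: [0.7, -0.6, 0.6]
finger_gap: 0.169
```

```bash
python3 go.py .587 -.1249 .108 13.3; python3 - <<'E'
from h import *
from bench import arm
c=arm.capture("scene")
cv2.imwrite(f"pics/scene3.png",cv2.resize(c["frame"][180:260,200:300],None,fx=7,fy=7,interpolation=cv2.INTER_CUBIC)[:,:,::-1])
E
```

```text
turn [ 0.0008 -0.0017 -0.0002] shift mm [-0.3 -0.2 12.7]
t 4.8 tcp [ 0.5873 -0.125   0.1207] x axis deg 13.29 tilt 0.11 q [-0.4   0.58  1.4   0.    1.16 -0.64] f [ 0.7 -0.6  0.6] gap 0.169
```

View pics/scene3.png

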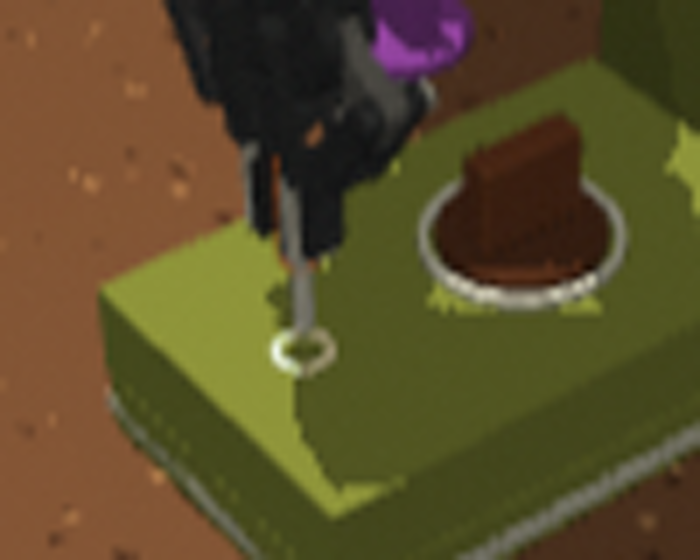

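The tip at (302,338) stands right over the ring centre (303,351), about 7 mm up. I lower it.

>>> servo_tool(
  moves=[
    [0,0,0,-0.2,0,6,0],
    [0,0,0,-0.2,0,12,0],
    [0,0,0,-0.2,0,18,0],
    [0,0,0,-0.2,0,18,0],
  ],
)

```text
t: 5.35
tcp_pos: [0.5873, -0.1252, 0.1017]
ee_rot: [0.993, 0.116, 0.001, 0.0]
ft_force: [5.1, -2.3, -3.8]
finger_gap: 0.167
```

```bash
python3 go.py .587 -.1249 .0794 13.3
```

```text
turn [ 0.0011 -0.0019 -0.0003] shift mm [-0.3 -0.4 22.3]
t 5.35 tcp [ 0.5873 -0.1252  0.1017] x axis deg 13.28 tilt 0.13 q [-0.41  0.6   1.42  0.    1.12 -0.64] f [ 5.1 -2.3 -3.8] gap 0.167
```

>>> servo_tool(
  moves=[
    [0,0,0,1,0.6,4,0],
    [0,0,0,1,0.6,8,0],
    [0,0,0,1,0.6,12,0],
    [0,0,0,1,0.6,16,0],
    [0,0,0,1,0.6,19,0],
    [0,0,0,1,0.6,22,0],
    [0,0,0,1,0.6,22,0],
  ],
)

```text
t: 6.22
tcp_pos: [0.5881, -0.1252, 0.0799]
ee_rot: [0.993, 0.116, 0.001, 0.0]
ft_force: [1.6, -2.5, 0.0]
finger_gap: 0.169
```

```bash
python3 go.py .587 -.1249 .0794 13.3
```

```text
turn [ 0.0002 -0.001  -0.0001] shift mm [-1.  -0.5  0.5]
t 6.22 tcp [ 0.5881 -0.1252  0.0799] x axis deg 13.29 tilt 0.06 q [-0.4   0.63  1.43  0.    1.08 -0.64] f [ 1.6 -2.5  0. ] gap 0.169
```

>>> servo_tool(
  moves=[
    [0,0,0,0.2,0.3,1.5,0],
    [0,0,0,0.2,0.3,3,0],
    [0,0,0,0.2,0.3,3,0],
  ],
)

```text
t: 6.6
tcp_pos: [0.5884, -0.1253, 0.0793]
ee_rot: [0.993, 0.116, 0.001, 0.0]
ft_force: [-7.6, 1.5, 19.5]
finger_gap: 0.165
```

```bash
python3 go.py .587 -.1249 .0794 13.3
```

```text
turn [ 0.0007 -0.0014  0.0003] shift mm [-1.2 -0.7 -0.1]
t 6.6 tcp [ 0.5884 -0.1253  0.0793] x axis deg 13.32 tilt 0.09 q [-0.4   0.63  1.43  0.    1.08 -0.64] f [-7.6  1.5 19.5] gap 0.165
```

A firm 20 N at TCP height 79 mm, against the expected 79.4 mm, says the pin is home. I ease off, open and rise.

>>> servo_tool(
  moves=[
    [0,0,0,0,0,0.5,0],
    [0,0,0,-0.5,0,-2,0],
    [0,0,0,-0.5,0,-2,50],
    [0,0,0,-0.5,0,-2,50],
    [0,0,0,-0.5,0,-2,50],
    [0,0,0,-0.5,0,-30,50],
    [0,0,0,-0.5,0,-70,50],
    [0,0,0,-0.5,0,-90,50],
  ],
)

```text
t: 7.6
tcp_pos: [0.5882, -0.1257, 0.1692]
ee_rot: [0.993, 0.116, 0.002, 0.001]
ft_force: [0.5, 0.3, -0.2]
finger_gap: 0.504
```

```bash
python3 go.py .5645 -.028 .17 13.3; python3 - <<'E'
from h import *
from bench import arm
c=arm.capture("scene"); pickle.dump(c,open("scene4.pkl","wb"))
cv2.imwrite(f"pics/scene4.png",cv2.resize(c["frame"][170:270,200:340],None,fx=5,fy=5,interpolation=cv2.INTER_CUBIC)[:,:,::-1])
hsv=cv2.cvtColor(c["frame"],cv2.COLOR_RGB2HSV);P=cloud(c)
M=np.zeros((420,560),bool);M[200:240,232:256]=1
M&=(hsv[...,0]<14)&(hsv[...,1]>180)&(P[...,2]>.076)
q=P[M];print(M.sum(),q.mean(0),q[:,2].max())
for lo,hi in((.076,.09),(.09,.105),(.11,.12)):
    s=q[(q[:,2]>lo)&(q[:,2]<hi)];print(lo,len(s),s.mean(0))
E
```

```text
turn [ 0.0016 -0.003  -0.0001] shift mm [  -0.6 -100.5   -1. ]
t 7.6 tcp [ 0.5882 -0.1257  0.1692] x axis deg 13.3 tilt 0.19 q [-0.41  0.53  1.34  0.    1.26 -0.64] f [ 0.5  0.3 -0.2] gap 0.504
79 [ 0.59118315 -0.12605766  0.09823837] 0.11686442469501601
0.076 23 [ 0.59189672 -0.12694481  0.0832943 ]
0.09 28 [ 0.59119467 -0.12615048  0.09692591]
0.11 17 [ 0.58995527 -0.12513925  0.11432107]
```

View pics/scene4.png

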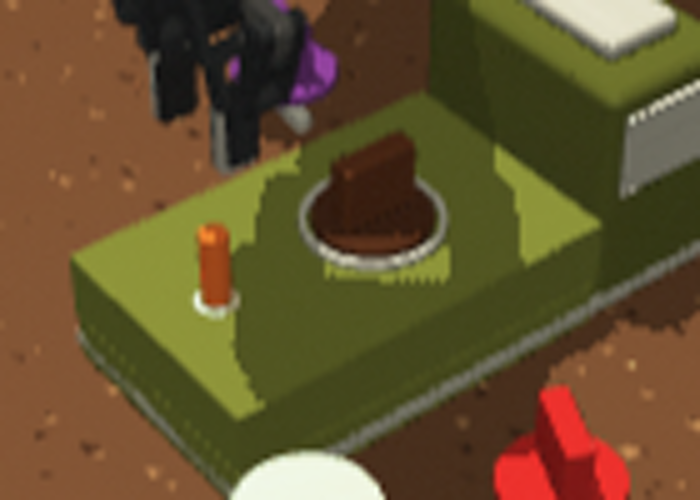

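The pin stands upright at crop (215,265) with its handle on the ring; the top is about 115 mm high, matching home (114). Next I go to the cap.

>>> servo_tool(
  moves=[
    [0,0,0,0,-35,0,50],
    [0.001,-0.002,0,0,-70,0,50],
    [0.001,-0.003,0,-0.2,-95,0,50],
    [0.001,-0.003,0,-0.2,-100.5,0,50],
    [0.001,-0.003,0,-0.2,-100.5,20,50],
    [0.001,-0.003,0,-0.2,-100.5,20,50],
  ],
)

```text
t: 8.4
tcp_pos: [0.5639, -0.0283, 0.1457]
ee_rot: [0.993, 0.115, -0.002, -0.001]
ft_force: [-0.1, -0.2, 0.2]
finger_gap: 0.501
```

```bash
python3 go.py .565 -.028 .084 13.3; python3 - <<'E'
from h import *
from bench import arm
c=arm.capture("scene")
cv2.imwrite(f"pics/scene5.png",cv2.resize(c["frame"][150:250,200:340],None,fx=5,fy=5,interpolation=cv2.INTER_CUBIC)[:,:,::-1])
E
```

```text
turn [-0.0021  0.0047 -0.0007] shift mm [ 1.4  0.1 61.7]
t 8.4 tcp [ 0.5639 -0.0283  0.1457] x axis deg 13.26 tilt 0.29 q [-0.26  0.48  1.49 -0.    1.18 -0.49] f [-0.1 -0.2  0.2] gap 0.501
```

View pics/scene5.png

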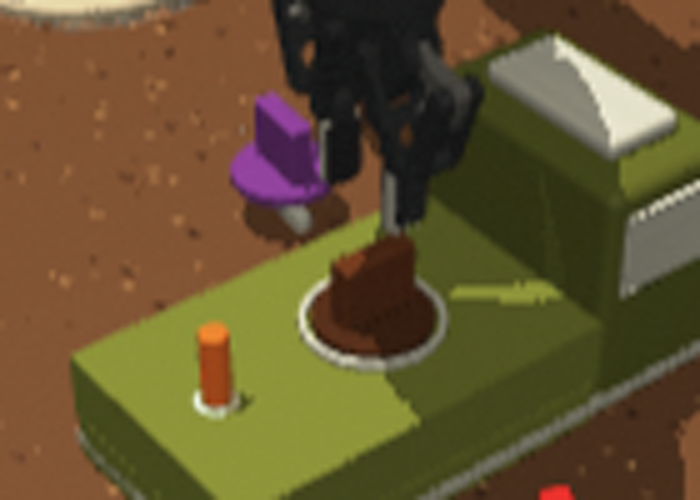

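The fingers at (340,160) and (400,200) straddle the fin at (373,275). I descend and close.

>>> servo_tool(
  moves=[
    [-0.001,0.003,0,0.8,0,30,50],
    [-0.001,0.003,0,0.8,0,55,50],
    [-0.001,0.003,0,0.8,0,61,50],
    [-0.001,0.003,0,0.8,0,61,0],
    [-0.001,0.003,0,0.8,0,61,0],
    [-0.001,0.003,0,0.8,0,61,0],
    [-0.001,0.003,0,0.8,0,61,0],
    [-0.001,0.003,0,0.8,0,61,0],
  ],
)

```text
t: 9.45
tcp_pos: [0.5659, -0.0279, 0.0875]
ee_rot: [0.993, 0.116, 0.002, 0.001]
ft_force: [1.3, -0.6, 6.2]
finger_gap: 0.175
```

```bash
python3 go.py .565 -.028 .084 13.3; python3 -c "
from bench import arm;print(arm.read_state()['moment'])"
```

```text
turn [ 0.0017 -0.0034 -0.0001] shift mm [-1.  -0.1  3.5]
t 9.45 tcp [ 0.5659 -0.0279  0.0875] x axis deg 13.3 tilt 0.22 q [-0.26  0.55  1.55  0.    1.04 -0.49] f [ 1.3 -0.6  6.2] gap 0.175
[-0.12276979  0.1471819  -0.01296848]
```

>>> servo_tool(
  moves=[
    [0,0,-0.1,0,0,0,0],
    [0,0,-0.2,0,0,0,0],
    [0,0,-0.3,0,0,0,0],
    [0,0,-0.4,0,0,0,0],
    [0,0,-0.48,0,0,0,0],
    [0,0,-0.48,0,0,0,0],
  ],
)

```text
t: 10.2
tcp_pos: [0.5661, -0.0278, 0.0875]
ee_rot: [0.938, 0.348, 0.002, 0.001]
ft_force: [-0.6, -0.4, 6.4]
finger_gap: 0.182
```

```bash
python3 go.py .565 -.028 .084 13.3; python3 - <<'E'
from h import *
from bench import arm
print(arm.read_state()['moment'])
c=arm.capture("scene")
cv2.imwrite(f"pics/scene6.png",cv2.resize(c["frame"][150:250,200:340],None,fx=5,fy=5,interpolation=cv2.INTER_CUBIC)[:,:,::-1])
E
```

```text
turn [ 0.002  -0.0038  0.4781] shift mm [-1.  -0.6  3.5]
t 10.2 tcp [ 0.5661 -0.0278  0.0875] x axis deg 40.7 tilt 0.24 q [-0.26  0.55  1.55  0.    1.04 -0.97] f [-0.6 -0.4  6.4] gap 0.182
[-0.06412376 -0.06959341 -1.0166348 ]
```

View pics/scene6.png

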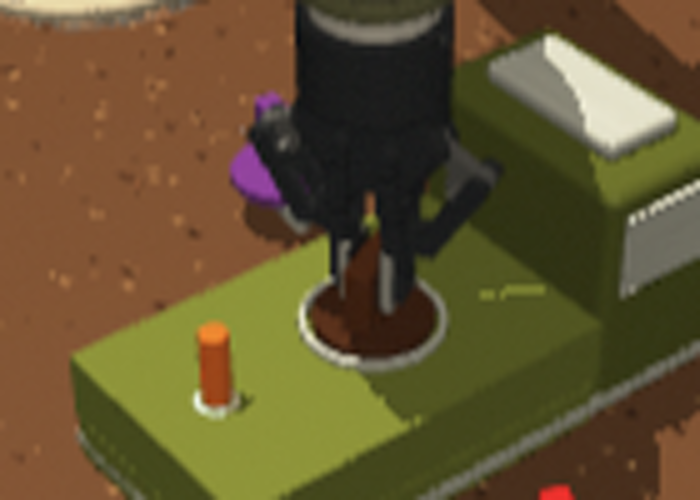

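Anticlockwise built up 1.0 N·m at 27°, which suggests the stop. I turn back and clockwise past 25° to compare.

>>> servo_tool(
  moves=[
    [0,0,0.15,0,0,0,0],
    [0,0,0.3,0,0,0,0],
    [0,0,0.48,0,0,0,0],
    [0,0,0.64,0,0,0,0],
    [0,0,0.78,0,0,0,0],
  ],
)

```text
t: 10.88
tcp_pos: [0.5659, -0.028, 0.0875]
ee_rot: [0.999, -0.036, 0.002, 0.001]
ft_force: [0.7, -0.8, 6.6]
finger_gap: 0.176
```

```bash
python3 go.py .565 -.028 .084 13.3; python3 -c "
from bench import arm;print(arm.read_state()['moment'])"
```

```text
turn [ 0.0015 -0.0035 -0.3046] shift mm [-0.9  0.   3.5]
t 10.88 tcp [ 0.5659 -0.028   0.0875] x axis deg -4.15 tilt 0.22 q [-0.26  0.55  1.55 -0.    1.04 -0.18] f [ 0.7 -0.8  6.6] gap 0.176
[-0.27756124  0.12659127  0.100083  ]
```

>>> servo_tool(
  moves=[
    [0,0,0.17,0,0,0,0],
    [0,0,0.34,0,0,0,0],
    [0,0,0.5,0,0,0,0],
    [0,0,0.5,0,0,0,0],
  ],
)

```text
t: 11.38
tcp_pos: [0.5658, -0.028, 0.0875]
ee_rot: [0.96, -0.281, 0.002, -0.0]
ft_force: [0.2, -0.1, 6.7]
finger_gap: 0.179
```

```bash
python3 go.py .565 -.028 .084 13.3; python3 -c "
from bench import arm;print(arm.read_state()['moment'])"
```

```text
turn [ 3.000e-04 -3.500e-03 -8.019e-01] shift mm [-0.7  0.5  3.4]
t 11.38 tcp [ 0.5658 -0.028   0.0875] x axis deg -32.65 tilt 0.2 q [-0.26  0.55  1.55 -0.    1.04  0.31] f [ 0.2 -0.1  6.7] gap 0.179
[-0.2086147   0.17762949 -0.08247651]
```

Past 46° clockwise with no resistance, so clockwise loosens it. I continue to about 88°.

>>> servo_tool(
  moves=[
    [0,0,0.17,0,0,0,0],
    [0,0,0.34,0,0,0,0],
    [0,0,0.51,0,0,0,0],
    [0,0,0.66,0,0,0,0],
    [0,0,0.74,0,0,0,0],
    [0,0,0.74,0,0,0,0],
  ],
)

```text
t: 12.12
tcp_pos: [0.5658, -0.0278, 0.0875]
ee_rot: [0.793, -0.609, 0.002, -0.001]
ft_force: [-0.0, -0.1, 6.2]
finger_gap: 0.175
```

```bash
python3 go.py .565 -.028 .084 13.3; python3 - <<'E'
from h import *
from bench import arm
print(arm.read_state()['moment'])
c=arm.capture("scene")
cv2.imwrite(f"pics/scene7.png",cv2.resize(c["frame"][150:250,200:340],None,fx=5,fy=5,interpolation=cv2.INTER_CUBIC)[:,:,::-1])
E
```

```text
turn [-1.100e-03 -3.500e-03 -1.541e+00] shift mm [-0.1  0.8  3.5]
t 12.12 tcp [ 0.5658 -0.0278  0.0875] x axis deg -74.99 tilt 0.19 q [-0.26  0.55  1.55  0.    1.04  1.05] f [-0.  -0.1  6.2] gap 0.175
[-0.1145721   0.2286625   0.09911918]
```

View pics/scene7.png

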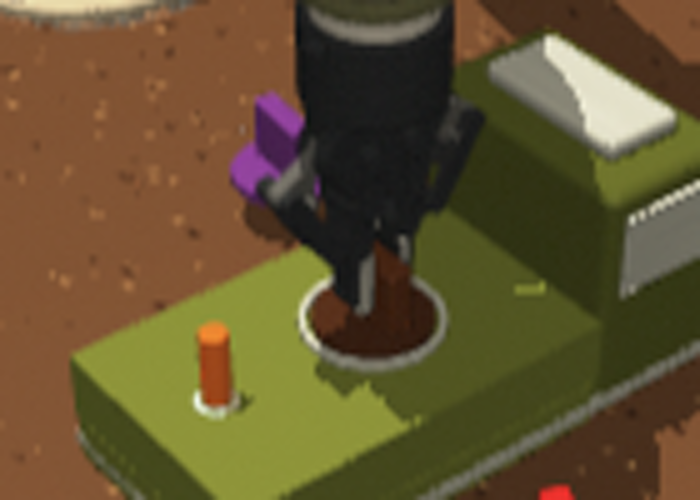

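The fin at (390,290) now lies about square to its start. I lift a little and check the force.

>>> servo_tool(
  moves=[
    [0,0,0,0,0,-4,0],
    [0,0,0,0,0,-8,0],
    [0,0,0,0,0,-12,0],
    [0,0,0,0,0,-12,0],
  ],
)

```text
t: 12.68
tcp_pos: [0.5653, -0.0276, 0.0985]
ee_rot: [0.794, -0.608, 0.001, -0.0]
ft_force: [-0.3, 0.8, -0.6]
finger_gap: 0.178
```

```bash
python3 go.py .565 -.028 .17 -75
```

```text
turn [-0.0016 -0.0005  0.001 ] shift mm [  0.4   0.2 -71.5]
t 12.68 tcp [ 0.5653 -0.0276  0.0985] x axis deg -74.94 tilt 0.09 q [-0.26  0.53  1.54  0.    1.07  1.05] f [-0.3  0.8 -0.6] gap 0.178
```

>>> servo_tool(
  moves=[
    [0,0,0,0,0,-12,0],
    [0,0,0,0,0,-26,0],
    [0,0,0,0,0,-42,0],
    [0,0,0,0,0,-60,0],
    [0,0,0,0,0,-74,0],
    [0,0,0,0,0,-74,0],
    [0,0,0,0,0,-74,0],
    [0,0,0,0,0,-74,0],
  ],
)

```text
t: 13.68
tcp_pos: [0.5648, -0.0275, 0.1715]
ee_rot: [0.794, -0.608, -0.0, -0.0]
ft_force: [-0.3, 0.3, -0.7]
finger_gap: 0.176
```

```bash
python3 go.py .565 -.028 .17 -75; python3 - <<'E'
from h import *
from bench import arm
c=arm.capture("scene"); pickle.dump(c,open("scene8.pkl","wb"))
cv2.imwrite(f"pics/scene8.png",cv2.resize(c["frame"][120:270,140:340],None,fx=4,fy=4,interpolation=cv2.INTER_CUBIC)[:,:,::-1])
cv2.imwrite(f"pics/top8.png",arm.capture("top")["frame"][:,:,::-1])
cv2.imwrite(f"pics/scene8full.png",c["frame"][:,:,::-1])
P=cloud(c);hsv=cv2.cvtColor(c["frame"],cv2.COLOR_RGB2HSV)
M=np.zeros((420,560),bool);M[200:240,232:256]=1
M&=(hsv[...,0]<14)&(hsv[...,1]>180)&(P[...,2]>.076)
print("pin",P[M].mean(0),P[M][:,2].max())
E
```

```text
turn [0.0001 0.0003 0.001 ] shift mm [ 0.5 -0.1  1.5]
t 13.68 tcp [ 0.5648 -0.0275  0.1715] x axis deg -74.94 tilt 0.02 q [-0.26  0.45  1.46  0.    1.23  1.05] f [-0.3  0.3 -0.7] gap 0.176
pin [ 0.59152641 -0.12608327  0.09676921] 0.11570725913532831
```

View pics/scene8.png

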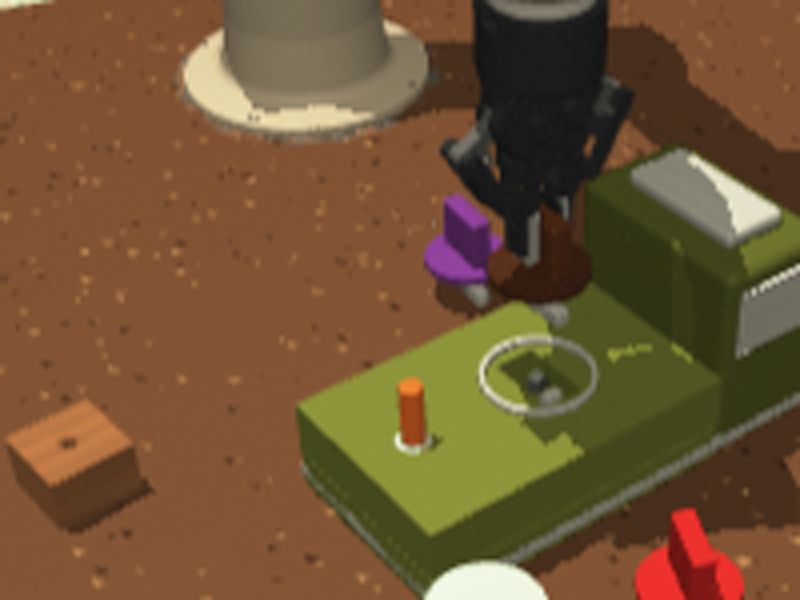

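View pics/scene8full.png

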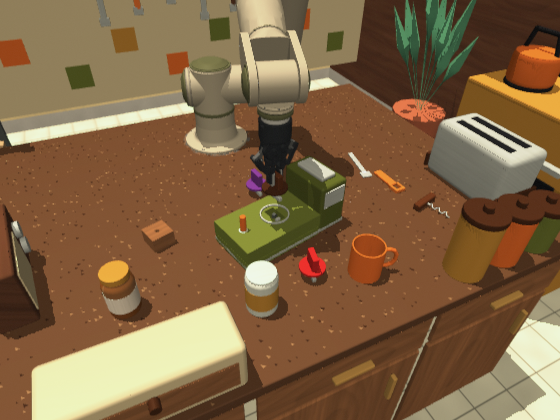

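View pics/top8.png

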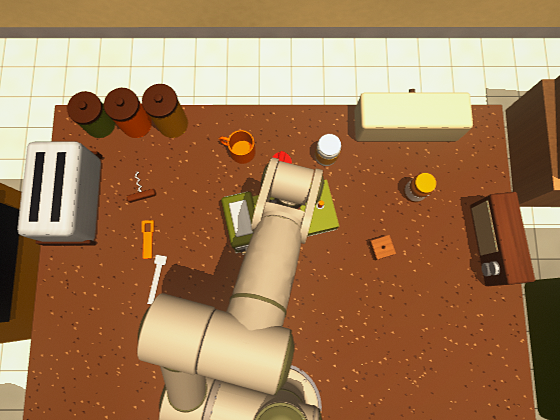

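The cap hangs in the fingers (scene crop (540,265)) over an empty port (540,375). The pin is still home, and the bystanders are at the same pixels as at the start. One last height check, then I hand in.

```bash
python3 - <<'E'
from h import *
from bench import arm
c=pickle.load(open("scene8.pkl","rb"));P=cloud(c)
for x,y in((270,192),(276,193),(282,189)):print("disc",P[y,x].round(3))
s=arm.read_state();print(s["t"],s["finger_gap"],s["ft_force"].round(2),s["tcp_pos"].round(4))
if abs(P[192,272:280,2].mean()-.16)<.02: arm.sign_off();print("signed off")
E
```

```text
disc [ 0.584 -0.049  0.163]
disc [ 0.593 -0.037  0.162]
disc [ 0.585 -0.017  0.163]
13.775 0.177817678034292 [ 0.07  0.16 -0.92] [ 0.5649 -0.0276  0.1717]
the job is handed in; nothing more can be done
signed off
```

The job is handed in at 13.8 s of the 58 s limit, with the cap held in the gripper above the empty port. `arm.sign_off()` gives no verdict.

- **Pin:** I took the orange-handled pin from its block and pushed it into the white-ringed hole. It met a firm 20 N stop at TCP height 79.3 mm, against the 79.4 mm expected for fully home. After the cap came off, its top still measured about 115 mm high, against 114 mm expected, and it looked upright.
- **Cap:** Anticlockwise it stopped at about 27° with 1.0 N·m on the wrist. Clockwise it turned on freely at about 0.1 N·m to roughly 88°, and it lifted straight off with almost no force.
- **Last checks:**
  - The disc's upper face is about 163 mm high, 85 mm above where it sat, which agrees with the 84 mm the tool rose.
  - The fingers rest on the fin at gap 0.178.
  - The wrist reads −0.9 N vertically, roughly the cap's own weight, so nothing else seems to be touching it.
  - In the final pictures the bystanders are at the same pixels as at the start, judged by eye only.

No check failed. My first hole position was about 1 mm off in x, which showed as a 5 N side force during insertion, and I corrected it on the way down.

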